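# Slide a packed carton past the printer on to the bench scale and print its label

### The job

Weigh the packed carton and print its label: with your fingertips push it along the bench through the gap between the label printer and the tape dispenser until it stands square in the middle of the steel weighing plate, take your hand off it, and only then press the green key of the scale's read-out. Keep the carton flat on the bench all the way (no picking up, no tipping), do not jam or knock against the printer or the dispenser - a light brush does no harm - and leave the other things where they are.

Things in the scene. Friction and masses are not known exactly. Their poses are not given: they have to be found in the camera images.
- carton: The packed brown cardboard carton, taped along its top, a small red sticker near one top corner. Loose, about 0.3 to 0.55 kg, centre of mass at its middle. A plain box 100 mm along its x, 140 mm along its y, 85 mm high; origin at the centre of its underside. It starts on the +y side of the gap, roughly facing it but off to one side and up to 0.4 rad askew; its 140 mm length must lie along the passage to go through.
- scale: The bench scale's weighing plate: a bare steel plate let into the bench, flush with its surface (cartons slide on to it without a step), 200 mm along x, 220 mm along y, with a dark rubber seam round it. Fixed. Origin at the plate's centre, on the surface. The carton's length finally lies along the plate's y.
- printer: The label printer: low black and grey box, screwed down, 84 mm deep (x), 196 mm wide (y), 76 mm high; its holder with a roll of labels, 106 mm high, stands behind it from 65 mm to 170 mm along its +x. Origin at the centre of the printer's underside; its flat front face, 42 mm from the origin towards its -x, is the far wall of the gap. It is parallel to the plate: the passage runs along the printer's y, and the carton goes towards -y.
- dispenser: The tape dispenser: grey weighted base with a roll of brown tape, screwed down, 150 mm long (x), 76 mm wide (y), 96 mm high at the top of the roll. Origin at the centre of its underside; its upright rear face, 75 mm from the origin towards its +x (68 mm high), is the near wall of the gap. Parallel to the printer, within 25 mm of level with it along y. The gap between the two faces is 109 to 114 mm wide.
- print_key_top (a point): Centre of the top of the round green key (22 mm across, in a black collar) on the scale's grey read-out, when not pressed 49 mm above the bench. The read-out's case stands just past the plate on its -y side: 100 mm by 150 mm, keypad deck 32 mm high, and behind the key (35 mm from its centre, on the side away from the robot) a display ridge 57 mm high.
- print_key (a joint): Travel of the green key: 0 up, 0.005 m fully down. It is pressed straight down, counts as pressed beyond 0.003 m, springs back, and takes about 4 N to push right down.
- cutter: Bystander: orange box cutter lying flat, 140 mm long, 16 mm high. Origin under its middle.
- marker: Bystander: white marker pen with black cap, 135 mm long, 18 mm thick. Origin under its middle.
- soap_box: Bystander: green and white soap box, 90 by 60 by 32 mm. Origin at the centre of its underside.
- jar: Bystander: white jar with blue cap, 64 mm across, 85 mm high. Origin at the centre of its underside.
- mug: Bystander: blue mug, 82 mm across, 95 mm high. Origin at the centre of its underside.
- scanner: Bystander: black and grey hand scanner on its foot, about 100 by 75 mm, 135 mm high. Origin at the centre of its underside.

How it is judged:
By the outcome, as a careful person would: the job done as asked, in the order asked, and still so for the second after the job is handed in, with the robot touching nothing.
It also fails if it takes over 72 s, if anything falls off the work surface, if the arm or the gripper's body presses on something with over 40 N, if the wrist force passes 120 N, or if a joint passes its speed limit or range.

### The arm

A 7-joint arm with a two-finger parallel gripper is mounted at the origin on the work surface. World frame = base frame: x ahead of the robot, y to its left, z up, the work surface at z = 0. Lengths are in m, angles in rad, forces in N, time in s.
With the tool pointing down it reaches from about 0.425 to 1.025 m from the base axis. Payload 3.6 kg.
Tool frame: the origin (TCP) lies where the fingers leave the gripper's body, on its centre line; the fingertips stand 73 mm ahead of it and the grasp point (between the pads) lies 54 mm ahead of it; z points along the fingers, y is the line along which they close (so a half turn about z gives the same grasp; the last joint's range is limited). The gripper opens to 85 mm and grips with 20 to 120 N. Pads are 22 mm wide; open, the fingers measure 114 mm over their backs; the gripper's body (76 mm by 85 mm) begins 54 mm behind the grasp point. The pads swing forward as they close: fully open they stand 13 mm farther back than shut.
Start: joints at [-1.389, 0.591, 0.048, 1.609, -0.033, 0.943, -0.034], TCP at [0.197, 0.698, 0.304] pointing down, gripper open.
Joint ranges: [-2.69, 2.69], [-0.47, 2.24], [-1.27, 1.36], [0.19, 2.51], [-1.53, 4.68], [0.08, 2.07], [-3.09, 3.09]. Speed limits (rad/s): [2.57, 2.57, 3.14, 3.14, 3.14, 3.14, 3.14].

### API

Orientations are given as a unit quaternion [x, y, z, w].
In Python, from cell import ctrl gives the robot as it stands. The module is installed in compiled form; this text tells all that it offers.
- The arm moves only by the shell command python3 -m pendant 'ROWS'. ROWS is JSON, a list of rows, each a list of 5 numbers: the shift along the tool's x, y, z in m, then the turn about the tool's z in degrees, then the gripper command: -1 is fully open, 1 is shut, values between are in proportion. In form: [[dx, dy, dz, spin, fingers], ...]. A call has exactly 10 rows; each row is the pose to reach, as a shift and turn from the pose commanded when the call began, along the tool's axes at that moment; what a row does not reach only later rows make up. A row lasts 1/10 s, in which the tool goes at most 50 mm and 8.59 degrees, less where a joint would pass 70% of its speed; a pose out of reach is approached as far as the arm can. A call with a gripper value outside its range is refused whole. The fingers move at their own pace and stop on an object; the grip force is fixed at half the most. Time passes only in rows, so rows that repeat a pose let the fingers close, or fill a call up. It gives the time, the measured TCP pose, the force, the opening and the grip force at its end, in the units of the state.
- ctrl.read_state(): the state, without advancing time (a new reading comes with each control period).
- ctrl.get_image(name): name is "side" or "top"; returns a dict with "color" (420x560x3 uint8, red, green, blue), "range_z" (420x560 float32, m along the optical axis (not along the pixel's ray), 0 where there is no reading), "fx", "fy", "cx", "cy" (pixels), "T" (4x4, takes a point from camera to world coordinates). Camera axes: x right, y down, z forward; pixel columns grow to the right and rows downward; lengths in m; the calibration is good to about 2 mm. A picture is of the moment at which its call begins.
- ctrl.hand_in(): hands the job in; it is judged then, once.
The state is a dict: "t": time; "joint_pos": joint angles; "qvel": joint speeds; "effort": joint torques, N m; "tcp_pos": TCP position; "tool_rot": TCP orientation; "force": force on the tool from outside, world axes, zero at the start; "ft_torque": the same for the moment, N m; "grip_width": opening from 0.0 (shut) to 1.0 (fully open); "grip_force": force on a finger pad.
Only numpy, scipy, OpenCV 4.12 (cv2) and the standard library are available. Lean on these libraries where they do the work, as an engineer would, in place of code of your own. Each camera call takes 0.05 s, during which the arm holds its last target. There are 200 camera calls.

## Working session

There is one attempt and no reset: what is moved stays moved. The work goes in short steps, Python scripts to look and compute and a shell command to move; the robot and the scene stay as the last step left them, time stands still between calls to the robot, and variables do not carry over. Pictures are saved under pics/ and viewed, at most 10 in all, crops included, and the job is handed in when it is done.

```bash
mkdir -p pics
python3 - <<'E'
from cell import ctrl
import cv2,numpy as np
s=ctrl.read_state()
print(s['t'],s['tcp_pos'],s['tool_rot'],s['grip_width'])
for n in("top","side"):
    d=ctrl.get_image(n); cv2.imwrite(f'pics/{n}0.png',d['color'][:,:,::-1]); np.savez(f'{n}0.npz',**d)
    print(n,d['fx'],d['cx'],d['cy'],np.round(d['T'],3).tolist())
E
```

```text
0.0 [0.1965251  0.69717212 0.30276295] [ 1.36907850e-01  9.90583197e-01 -1.07889415e-03 -8.40297649e-05] 1.0017862560877207
top 402.84759126626597 284.60711470171384 210.18667390625959 [[-0.019, -0.993, 0.114, 0.452], [-1.0, 0.017, -0.02, 0.074], [0.018, -0.114, -0.993, 1.099], [0.0, 0.0, 0.0, 1.0]]
side 387.065869600528 277.13781890233815 209.17851980150553 [[0.931, -0.269, 0.247, 0.253], [-0.365, -0.655, 0.661, -0.783], [-0.016, -0.706, -0.708, 0.956], [0.0, 0.0, 0.0, 1.0]]
```

View pics/top0.png

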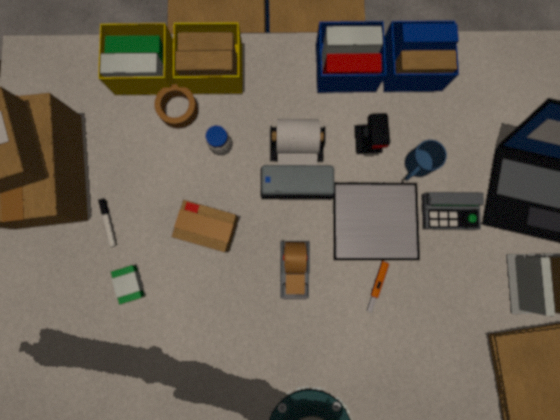

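View pics/side0.png

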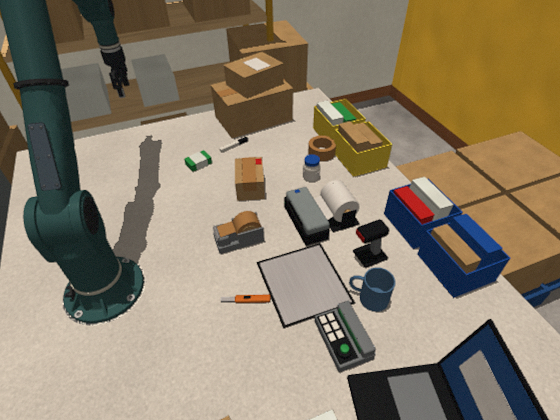

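The top view shows the carton at px (205,226), the printer at (297,182), the dispenser at (295,268), the plate at (376,221) and the green key at (473,217). The side view shows the same layout, with the arm well clear of it.

```bash
cat > h.py <<'E'
import cv2,numpy as np
def cloud(d):
    v,u=np.mgrid[:420,:560]; z=d['range_z']
    P=np.stack([(u-d['cx'])/d['fx']*z,(v-d['cy'])/d['fy']*z,z],-1)
    return P@d['T'][:3,:3].T+d['T'][:3,3]
def ray(d,uv,h):
    r=d['T'][:3,:3]@np.array([(uv[0]-d['cx'])/d['fx'],(uv[1]-d['cy'])/d['fy'],1]); o=d['T'][:3,3]
    return o+r*(h-o[2])/r[2]
def box(d,m,h):
    "min-area rect of the largest blob of the mask, cast on height h: centre, sides, length angle from +y"
    cs,_=cv2.findContours(cv2.morphologyEx(m.astype(np.uint8),cv2.MORPH_OPEN,np.ones((3,3))),0,2)
    c=max(cs,key=cv2.contourArea)[:,0]
    p=np.array([ray(d,q,h)[:2] for q in c],np.float32)
    b=cv2.boxPoints(cv2.minAreaRect(p)); e=b[[1,2]]-b[[0,1]]
    l=e[np.argmax(np.linalg.norm(e,axis=1))]; l=l*np.sign(l[1])
    return b.mean(0).round(4),np.linalg.norm(e,axis=1).round(4),round(float(np.arctan2(-l[0],l[1])),3)
def carton(d,roi=None):
    P=cloud(d); m=(abs(P[...,2]-.085)<.012)&(d['range_z']>0)
    hsv=cv2.cvtColor(d['color'],cv2.COLOR_RGB2HSV)
    m&=(hsv[...,1]>90)&((hsv[...,0]<25)|(hsv[...,0]>170))
    if roi: 
        k=np.zeros_like(m);k[roi[1]:roi[3],roi[0]:roi[2]]=1;m&=k
    return box(d,m,.085)
E
python3 - <<'E'
from h import *
d=dict(np.load('top0.npz'));P=cloud(d);ok=d['range_z']>0
def roi(a,b,c,e):
    k=np.zeros((420,560),bool);k[b:e,a:c]=1;return k&ok
Z=P[...,2]
print('carton',carton(d,(160,180,250,265)))
print('printer',box(d,roi(250,155,338,205)&(abs(Z-.076)<.012),.076))
m=roi(250,155,338,210)&(Z>.03)&(Z<.09);print(' x,y pct',np.percentile(P[m][:,0],[1,3,99]),np.percentile(P[m][:,1],[1,99]))
m=roi(270,230,320,305)&(Z>.02);print('disp all',np.percentile(P[m][:,0],[1,50,97,99]),np.percentile(P[m][:,1],[1,99]),np.percentile(Z[m],[50,99]))
hi=m&(Z>.05);print('disp hi',np.percentile(P[hi][:,0],[1,97,99]),np.percentile(P[hi][:,1],[1,99]))
gray=d['color'].max(2)
for q in[(335,183),(416,183),(418,259),(334,260)]:print('plate',ray(d,q,0)[:2])
hsv=cv2.cvtColor(d['color'],cv2.COLOR_RGB2HSV)
g=roi(455,205,490,230)&(hsv[...,1]>120)&(hsv[...,0]>45)&(hsv[...,0]<85)
v,u=np.nonzero(g);print('key',len(u),u.mean(),v.mean(),ray(d,(u.mean(),v.mean()),.049),np.median(Z[g]))
cv2.imwrite('pics/c.png',cv2.resize(d['color'][150:310,165:495,::-1],None,fx=2.4,fy=2.4,interpolation=2))
E
```

```text
carton (array([0.5325, 0.2583], dtype=float32), array([0.098 , 0.1423], dtype=float32), -0.296)
printer (array([0.6465, 0.0196], dtype=float32), array([0.0786, 0.1865], dtype=float32), -0.015)
 x,y pct [0.60377385 0.60595546 0.7174472 ] [-0.07255629  0.11332195]
disp all [0.34363701 0.41823631 0.48704986 0.49110187] [-0.00627419  0.06813017] [0.06784396 0.09736837]
disp hi [0.34366717 0.48459826 0.48755174] [-0.00642417  0.06735953]
plate [ 0.65072117 -0.08917903]
plate [ 0.64715865 -0.3151004 ]
plate [ 0.43727818 -0.30874762]
plate [ 0.43896765 -0.07941067]
key 104 472.0480769230769 217.85576923076923 [ 0.54286581 -0.4412689   0.049     ] 0.049003912235479286
```

View pics/c.png

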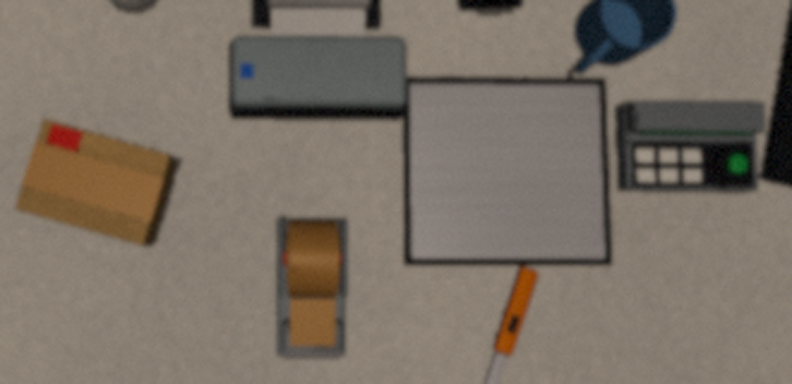

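```bash
python3 -m pendant '[[-0.03,-0.03,0,-1,-1],[-0.06,-0.06,0,-3,-1],[-0.10,-0.10,0,-5,-1],[-0.14,-0.14,0.02,-7,-1],[-0.18,-0.185,0.04,-9,-1],[-0.22,-0.225,0.06,-11,-1],[-0.26,-0.265,0.08,-13,-1],[-0.30,-0.305,0.08,-15,-1],[-0.33,-0.34,0.08,-15,-1],[-0.3465,-0.354,0.08,-15,-1]]'
```

```text
t: 1.1
tcp_pos: [0.4237, 0.2801, 0.2246]
tool_rot: [0.006, 1.0, -0.0, -0.001]
force: [1.7, 0.3, -0.0]
grip_width: 1.002
grip_force: 0.0
```

```bash
python3 -m pendant '[[0,0,0.01,0,-1],[0,0,0.03,0,-1],[0,0,0.05,0,-1],[0,0,0.07,0,-1],[0,0,0.09,0,-1],[0,0,0.105,0,-1],[0,0,0.115,0,-1],[0,0,0.118,0,-1],[0,0,0.118,0,-1],[0,0,0.118,0,-1]]'
python3 - <<'E'
from cell import ctrl
from h import *
d=ctrl.get_image('top');print(ctrl.read_state()['tcp_pos'])
print(carton(d,(160,150,345,265)))
cv2.imwrite('pics/t1.png',d['color'][:,:,::-1])
E
```

```text
t: 2.1
tcp_pos: [0.4238, 0.2824, 0.1077]
tool_rot: [0.006, 1.0, 0.0, 0.0]
force: [-0.4, -0.2, 0.0]
grip_width: 1.0
grip_force: 0.0
[0.42385799 0.28243004 0.10786058]
(array([0.532 , 0.2586], dtype=float32), array([0.0993, 0.1421], dtype=float32), -0.296)
```

View pics/t1.png

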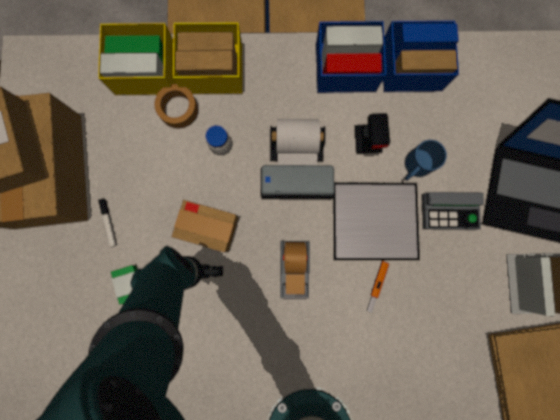

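The tool stands clear on the -x side of the carton (fingers near px (210,270)). Now I'll square the carton with a two-finger side push.

```bash
python3 -m pendant '[[-0.003,-0.01,0,0,-1],[-0.010,-0.02,0,0,-1],[-0.018,-0.02,0,0,-1],[-0.024,-0.02,0,0,-1],[-0.028,-0.02,0,0,-1],[-0.032,-0.02,0,0,-1],[-0.036,-0.02,0,0,-1],[-0.040,-0.02,0,0,-1],[-0.044,-0.02,0,0,-1],[-0.048,-0.02,0,0,-1]]';python3 -m pendant '[[-0.002,0,0,0,-1],[-0.005,0,0,0,-1],[-0.008,0,0,0,-1],[-0.011,0,0,0,-1],[-0.013,0,0,0,-1],[-0.015,0,0,0,-1],[-0.015,0,0,0,-1],[-0.015,0,0,0,-1],[-0.015,0,0,0,-1],[-0.015,0,0,0,-1]]'
cat > look.py <<'E'
from cell import ctrl
from h import *
import sys
d=ctrl.get_image('top');print(ctrl.read_state()['tcp_pos'])
print(carton(d,tuple(map(int,sys.argv[1:5]))))
if len(sys.argv)>5:cv2.imwrite(sys.argv[5],d['color'][:,:,::-1])
E
python3 look.py 160 150 345 265
```

```text
t: 3.15
tcp_pos: [0.4707, 0.2611, 0.107]
tool_rot: [0.006, 1.0, -0.001, -0.001]
force: [-2.2, -0.1, -0.7]
grip_width: 1.003
grip_force: 0.9
t: 4.15
tcp_pos: [0.4868, 0.2618, 0.1074]
tool_rot: [0.006, 1.0, 0.0, 0.001]
force: [-0.4, 0.4, 0.6]
grip_width: 0.999
grip_force: 0.2
[0.48677335 0.26181091 0.10738928]
(array([0.5519, 0.2625], dtype=float32), array([0.0964, 0.1415], dtype=float32), -0.135)
```

```bash
python3 -m pendant '[[0.01,0,0,0,-1],[0.02,0,-0.02,0,-1],[0.02,0,-0.06,5,-0.6],[0.02,0,-0.10,13,-0.3],[0.0,0.02,-0.11,21,-0.3],[-0.02,0.04,-0.11,29,-0.3],[-0.04,0.065,-0.11,37,-0.3],[-0.06,0.09,-0.11,45,-0.3],[-0.075,0.107,-0.11,53,-0.3],[-0.078,0.107,-0.11,61,-0.3]]';python3 -m pendant '[[0,0,0,8,-0.3],[0,0,0,16,-0.3],[0,0,0,24,-0.3],[0,0,0,32,-0.3],[0,0,0,36,-0.3],[0,0,0,36,-0.3],[0,0,0,36,-0.3],[0,0,0,36,-0.3],[0,0,0,36,-0.3],[0,0,0,36,-0.3]]'; python3 look.py 160 150 345 265 pics/t2.png; python3 -c "
from cell import ctrl;s=ctrl.read_state();print(s['joint_pos'],s['grip_width'])"
```

```text
t: 5.2
tcp_pos: [0.5664, 0.3715, 0.2173]
tool_rot: [0.514, 0.858, 0.002, 0.0]
force: [-0.3, -0.2, -0.1]
grip_width: 0.652
grip_force: 0.0
t: 6.2
tcp_pos: [0.5657, 0.3672, 0.2173]
tool_rot: [0.753, 0.658, 0.0, -0.0]
force: [0.3, 0.2, 1.0]
grip_width: 0.651
grip_force: 0.0
[0.56571541 0.36718677 0.21727391]
(array([0.5503, 0.2628], dtype=float32), array([0.0998, 0.1424], dtype=float32), -0.133)
[-0.94144549  0.66960499  0.45486597  1.80563812 -0.40708841  0.76010529
 -0.40752017] 0.6496246553292843
```

View pics/t2.png

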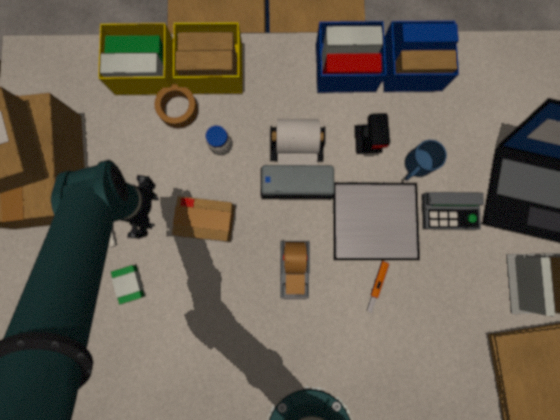

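The carton is at px (203,219), and the gripper is behind its rear end, clear of it and aligned with it.

```bash
python3 -m pendant '[[0,0,0.02,0,-0.3],[0,0,0.05,0,-0.3],[0,0,0.08,0,-0.3],[0,0,0.10,0,-0.3],[0,0,0.108,0,-0.3],[0,0,0.11,0,-0.3],[-0.005,0,0.11,0,-0.3],[-0.012,0,0.11,0,-0.3],[-0.018,0,0.11,0,-0.3],[-0.022,0,0.11,0,-0.3]]';python3 -m pendant '[[-0.004,0,0,0,-0.3],[-0.010,0,0,-0.5,-0.3],[-0.018,0,0,-1.2,-0.3],[-0.026,0,0,-2,-0.3],[-0.034,0,0,-3,-0.3],[-0.042,0,0,-4,-0.3],[-0.050,0,0,-5,-0.3],[-0.056,0,0,-5.5,-0.3],[-0.060,-0.0005,0,-6,-0.3],[-0.062,-0.0005,0,-6,-0.3]]'; python3 look.py 160 150 345 265
```

```text
t: 7.25
tcp_pos: [0.5634, 0.3452, 0.1084]
tool_rot: [0.754, 0.657, 0.001, 0.0]
force: [-0.2, 3.3, 0.4]
grip_width: 0.649
grip_force: 0.0
t: 8.25
tcp_pos: [0.5537, 0.2833, 0.1071]
tool_rot: [0.718, 0.696, -0.0, 0.0]
force: [-1.2, 2.4, 0.5]
grip_width: 0.652
grip_force: 0.0
[0.55373842 0.28309896 0.10710062]
(array([0.5492, 0.2   ], dtype=float32), array([0.0987, 0.1425], dtype=float32), -0.018)
```

```bash
python3 -m pendant '[[-0.006,0.0002,0,-0.3,-0.3],[-0.016,0.0005,0,-0.6,-0.3],[-0.026,0.0008,0,-1,-0.3],[-0.036,0.001,0,-1,-0.3],[-0.047,0.0013,0,-1,-0.3],[-0.058,0.0016,0,-1,-0.3],[-0.068,0.0018,0,-1,-0.3],[-0.078,0.002,0,-1,-0.3],[-0.086,0.0023,0,-1,-0.3],[-0.09,0.0023,0,-1,-0.3]]'; python3 look.py 160 150 345 265 pics/t3.png
```

```text
t: 9.3
tcp_pos: [0.5535, 0.1928, 0.1073]
tool_rot: [0.712, 0.702, -0.0, 0.0]
force: [0.8, 2.0, -0.3]
grip_width: 0.646
grip_force: 0.0
[0.55345996 0.19235365 0.10731978]
(array([0.5502, 0.1095], dtype=float32), array([0.099 , 0.1384], dtype=float32), -0.018)
```

View pics/t3.png

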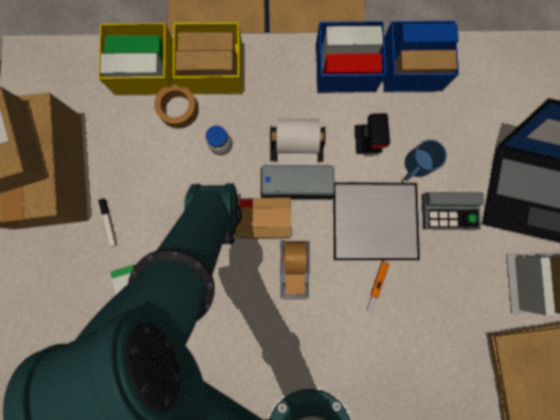

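The carton (px 265,217) has its front end in the gap, with daylight on both sides.

```bash
python3 -m pendant '[[-0.006,0,0,0,-0.3],[-0.016,-0.0001,0,0,-0.3],[-0.028,-0.0002,0,0,-0.3],[-0.040,-0.0004,0,0,-0.3],[-0.053,-0.0006,0,0,-0.3],[-0.066,-0.0008,0,0,-0.3],[-0.080,-0.001,0,0,-0.3],[-0.093,-0.001,0,0,-0.3],[-0.104,-0.001,0,0,-0.3],[-0.11,-0.001,0,0,-0.3]]'; python3 look.py 225 195 430 240
```

```text
t: 10.35
tcp_pos: [0.5508, 0.0822, 0.1073]
tool_rot: [0.712, 0.702, -0.0, 0.0]
force: [-0.7, 2.6, 0.6]
grip_width: 0.653
grip_force: 0.0
[0.55084574 0.08150432 0.1072928 ]
(array([ 0.5467, -0.0167], dtype=float32), array([0.0967, 0.1094], dtype=float32), -0.018)
```

```bash
python3 -m pendant '[[-0.006,0,0,0,-0.3],[-0.018,0,0,0,-0.3],[-0.031,0,0,0,-0.3],[-0.045,0,0,0,-0.3],[-0.060,0,0,0,-0.3],[-0.074,0,0,0,-0.3],[-0.088,-0.0003,0,0,-0.3],[-0.100,-0.0005,0,0,-0.3],[-0.112,-0.0005,0,0,-0.3],[-0.12,-0.0005,0,0,-0.3]]'; python3 look.py 225 180 430 265 pics/t4.png
```

```text
t: 11.4
tcp_pos: [0.5487, -0.0374, 0.1072]
tool_rot: [0.712, 0.702, -0.0, 0.0]
force: [-0.6, 2.3, 0.4]
grip_width: 0.647
grip_force: 0.0
[ 0.54877988 -0.03885039  0.10732649]
(array([ 0.5453, -0.1653], dtype=float32), array([0.0943, 0.0508], dtype=float32), 1.554)
```

View pics/t4.png

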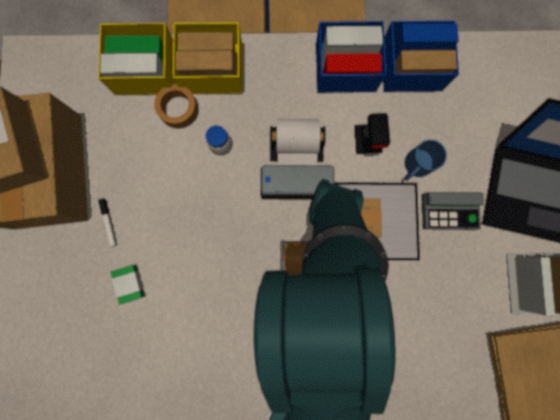

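The front part of the carton is on the plate (front edge at px column 381), with the rest hidden under the arm. One more push of 74 mm, then I'll back off and measure.

```bash
python3 -m pendant '[[-0.006,0,0,0,-0.3],[-0.016,-0.0002,0,0,-0.3],[-0.027,-0.0004,0,0,-0.3],[-0.038,-0.0006,0,0,-0.3],[-0.049,-0.0008,0,0,-0.3],[-0.058,-0.001,0,0,-0.3],[-0.065,-0.001,0,0,-0.3],[-0.070,-0.001,0,0,-0.3],[-0.073,-0.001,0,0,-0.3],[-0.074,-0.001,0,0,-0.3]]'; python3 -m pendant '[[0,0,0,0,-0.3],[0,0,0,0,-0.3],[0.01,0,0,0,-0.3],[0.025,0,0,0,-0.3],[0.03,0,-0.03,0,-0.3],[0.03,0,-0.06,0,-0.3],[0.03,0,-0.09,0,-0.3],[0.03,0,-0.12,0,-0.3],[0.03,0,-0.15,0,-0.3],[0.03,0,-0.16,0,-0.3]]';python3 - <<'E'
from cell import ctrl
from h import *
d=ctrl.get_image('side');s=ctrl.read_state();print(s['tcp_pos'],s['joint_pos'])
np.savez('side1.npz',**d);cv2.imwrite('pics/s5.png',d['color'][:,:,::-1])
E
```

```text
t: 12.45
tcp_pos: [0.5469, -0.1099, 0.1072]
tool_rot: [0.712, 0.702, -0.0, -0.0]
force: [0.3, 3.1, 0.8]
grip_width: 0.649
grip_force: 0.0
t: 13.45
tcp_pos: [0.5488, -0.0787, 0.2701]
tool_rot: [0.711, 0.703, 0.002, 0.002]
force: [-0.3, -0.2, -0.5]
grip_width: 0.649
grip_force: 0.0
[ 0.54884361 -0.07879408  0.27020826] [-0.18574612  0.43830275  0.33091254  2.03906484 -0.21929963  0.69137856
  0.273692  ]
```

View pics/s5.png

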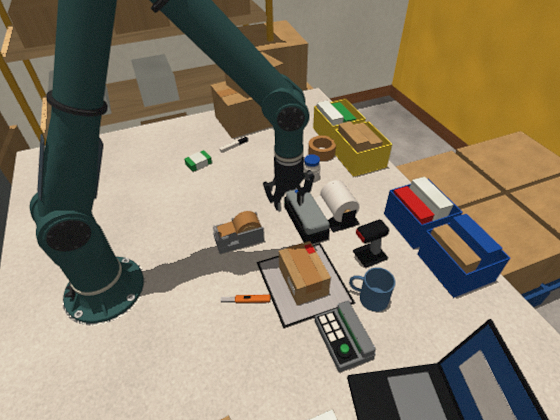

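The carton stands on the plate (side view px 304,273) and the hand is clear of it. Next I'll measure the carton and the plate with this same camera.

Run:
```python
from h import *
d=dict(np.load('side1.npz'));print('carton',carton(d,(255,225,345,320)))
P=cloud(d);hsv=cv2.cvtColor(d['color'],cv2.COLOR_RGB2HSV)
d0=dict(np.load('side0.npz'))
for nm,D,roi in(('side',d0,(250,235,365,330)),('top',dict(np.load('top0.npz')),(325,175,430,267))):
    g=cv2.cvtColor(D['color'],cv2.COLOR_RGB2GRAY);Q=cloud(D)
    m=(abs(Q[...,2])<.012)&(g<75)&(Q[...,0]<.70)
    k=np.zeros_like(m);k[roi[1]:roi[3],roi[0]:roi[2]]=1;m&=k
    v,u=np.nonzero(m);p=np.array([ray(D,q,0)[:2] for q in zip(u,v)])
    p=p[(abs(p[:,0]-.5436)<.12)&(abs(p[:,1]+.198)<.13)]
    for n,a,s in(('x-',0,-1),('x+',0,1),('y-',1,-1),('y+',1,1)):
        c=[.5436,-.198];h=[.103,.113]
        w=(abs(p[:,a]-c[a]-s*h[a])<.012)&(abs(p[:,1-a]-c[1-a])<.08)
        if w.sum()>10:print(nm,n,w.sum(),p[w].mean(0).round(4),np.polyfit(p[w][:,1-a],p[w][:,a],1)[0].round(3))
```

```text
carton (array([ 0.5464, -0.1993], dtype=float32), array([0.1018, 0.1474], dtype=float32), -0.015)
side x- 103 [ 0.4437 -0.2022] 0.023
side x+ 76 [ 0.6525 -0.2034] 0.021
side y- 77 [ 0.5178 -0.3101] -0.001
side y+ 69 [ 0.5485 -0.0825] 0.001
top x- 123 [ 0.4405 -0.1989] 0.021
top x+ 129 [ 0.6482 -0.1949] 0.018
top y- 143 [ 0.545  -0.3114] -0.023
top y+ 124 [ 0.5469 -0.0837] -0.02
```

The carton is within 3 mm of the plate's centre and square to about 0.005 rad. Now the key.

```bash
python3 -m pendant '[[-0.02,0,0,0,0],[-0.06,0,0,0,1],[-0.10,0,0,0,1],[-0.145,0,0,0,1],[-0.19,0,0,0,1],[-0.235,0,0,0,1],[-0.28,0,0,0,1],[-0.32,-0.001,0,0,1],[-0.35,-0.001,0,0,1],[-0.362,-0.001,0,0,1]]'; python3 -m pendant '[[0,0,0,0,1],[0,0,0.02,0,1],[0,0,0.05,0,1],[0,0,0.08,0,1],[0,0,0.10,0,1],[0,0,0.115,0,1],[0,0,0.125,0,1],[0,0,0.13,0,1],[0,0,0.13,0,1],[0,0,0.13,0,1]]'
python3 - <<'E'
from cell import ctrl
from h import *
s=ctrl.read_state();print(s['tcp_pos'],s['tool_rot'],s['grip_width'])
d=dict(np.load('side0.npz'));hsv=cv2.cvtColor(d['color'],cv2.COLOR_RGB2HSV)
m=(hsv[...,1]>110)&(hsv[...,0]>45)&(hsv[...,0]<85);m[:330]=0;m[370:]=0;m[:,:320]=0;m[:,375:]=0
v,u=np.nonzero(m);print('key side',len(u),ray(d,(u.mean(),v.mean()),.049))
d=ctrl.get_image('side');cv2.imwrite('pics/s6.png',cv2.resize(d['color'][200:400,220:440,::-1],None,fx=3,fy=3))
E
```

```text
t: 14.5
tcp_pos: [0.54, -0.4449, 0.2655]
tool_rot: [0.713, 0.701, -0.001, -0.0]
force: [-0.0, 0.5, 0.6]
grip_width: -0.0
grip_force: 0.0
t: 15.5
tcp_pos: [0.5421, -0.4421, 0.1381]
tool_rot: [0.712, 0.703, 0.0, 0.001]
force: [0.1, -0.2, -0.2]
grip_width: -0.005
grip_force: 0.0
[ 0.54209776 -0.44211154  0.13812491] [7.11681928e-01 7.02501399e-01 1.11850806e-04 7.77682990e-04] -0.004949172621618621
key side 133 [ 0.55907458 -0.43779867  0.049     ]
```

View pics/s6.png

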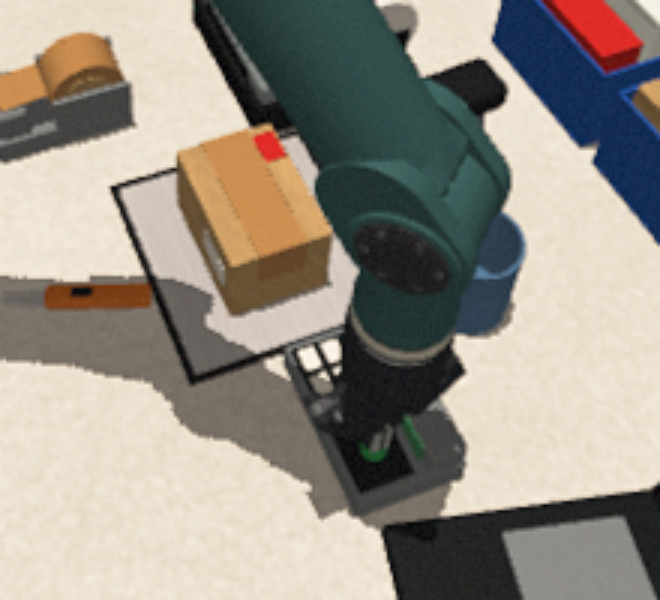

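The shut fingertips are right over the green key (crop px 373,450), and the carton stands freely on the plate. I'll press.

```bash
python3 -m pendant '[[0,0,0.006,0,1],[0,0,0.012,0,1],[0,0,0.015,0,1],[0,0,0.017,0,1],[0,0,0.0185,0,1],[0,0,0.0195,0,1],[0,0,0.0205,0,1],[0,0,0.021,0,1],[0,0,0.021,0,1],[0,0,0.021,0,1]]'
```

```text
t: 16.55
tcp_pos: [0.5418, -0.4422, 0.1204]
tool_rot: [0.712, 0.702, 0.001, 0.0]
force: [-4.6, 3.6, 23.1]
grip_width: 0.002
grip_force: 11.5
```

```bash
python3 -m pendant '[[0,0,-0.002,0,1],[0,0,-0.004,0,1],[0,0,-0.004,0,1],[0,0,-0.004,0,1],[0,0,-0.004,0,1],[0,0,-0.004,0,1],[0,0,-0.004,0,1],[0,0,-0.004,0,1],[0,0,-0.004,0,1],[0,0,-0.004,0,1]]'; python3 -m pendant '[[0,0,-0.002,0,1],[0,0,-0.002,0,1],[0,0,-0.002,0,1],[0,0,-0.002,0,1],[0,0,-0.002,0,1],[0,0,-0.002,0,1],[0,0,-0.002,0,1],[0,0,-0.002,0,1],[0,0,-0.002,0,1],[0,0,-0.002,0,1]]'
```

```text
t: 17.55
tcp_pos: [0.5419, -0.4421, 0.1207]
tool_rot: [0.712, 0.702, 0.0, 0.0]
force: [-1.6, 0.3, 7.1]
grip_width: 0.003
grip_force: 3.8
t: 18.55
tcp_pos: [0.5418, -0.442, 0.1224]
tool_rot: [0.712, 0.703, -0.0, 0.0]
force: [0.7, -1.0, 2.9]
grip_width: -0.004
grip_force: 1.5
```

The 3–4 N spring behaviour above a hard stop shows the key went fully down. Retracting.

```bash
python3 -m pendant '[[0,0,-0.005,0,1],[0,0,-0.015,0,1],[0,0,-0.03,0,1],[0,0,-0.06,0,1],[0,0,-0.09,0,1],[0,0,-0.12,0,1],[0,0,-0.15,0,1],[0,0,-0.16,0,1],[0,0,-0.16,0,1],[0,0,-0.16,0,1]]'; python3 -m pendant '[[0,0,0,0,1],[0,0,0,0,1],[0,0,0,0,1],[0,0,0,0,1],[0,0,0,0,1],[0,0,0,0,1],[0,0,0,0,1],[0,0,0,0,1],[0,0,0,0,1],[0,0,0,0,1]]'
python3 - <<'E'
from cell import ctrl
from h import *
d=ctrl.get_image('side');print(carton(d,(255,225,345,320)))
d=ctrl.get_image('top');cv2.imwrite('pics/t7.png',d['color'][:,:,::-1]);print(carton(d,(325,175,430,267)))
E
```

```text
t: 19.55
tcp_pos: [0.5411, -0.441, 0.2815]
tool_rot: [0.712, 0.703, 0.0, -0.001]
force: [-0.4, -0.3, -0.5]
grip_width: 0.0
grip_force: 0.0
t: 20.55
tcp_pos: [0.5416, -0.4418, 0.2823]
tool_rot: [0.712, 0.703, 0.0, 0.0]
force: [0.0, -0.2, 0.7]
grip_width: -0.001
grip_force: 0.0
(array([ 0.546 , -0.1992], dtype=float32), array([0.1013, 0.1473], dtype=float32), -0.017)
(array([ 0.5437, -0.192 ], dtype=float32), array([0.097 , 0.1417], dtype=float32), -0.018)
```

View pics/t7.png

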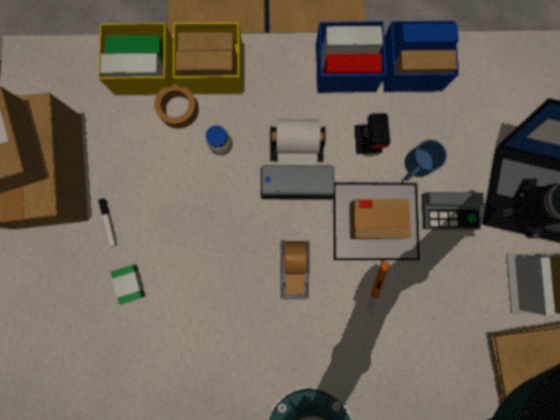

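The carton (px 381,219) sits square in the middle of the plate, nothing else has moved, and the robot is clear.

```bash
python3 -c "
from cell import ctrl;print(ctrl.hand_in())"
```

```text
the job is handed in; nothing more can be done
None
```

The carton was pushed through the gap and stands square in the middle of the weighing plate, within about 5 mm of centre; only then was the green key pressed fully down, and the job is handed in with the robot touching nothing.

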